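Line up a plaster cast with the pointing gauge

ROBOT

A 7-joint arm with a two-finger parallel gripper is mounted at the origin on the work surface. World frame = base frame: x ahead of the robot, y to its left, z up, the work surface at z = 0. Lengths are in m, angles in rad, forces in N, time in s.
With the tool pointing down it reaches from about 0.425 to 0.925 m from the base axis. Payload 6.8 kg.
Tool frame: the origin (TCP) lies midway between the tips of the shut fingers; the grasp point (between the pads) lies env.grip_point_offset behind it (env.grip_point_offset is the distance from the TCP to the grasp point, in m); z points along the fingers, y is the line along which they close (so a half turn about z gives the same grasp; the last joint's range is limited). The gripper opens to 88 mm and grips with 3 to 60 N. Pads are 20 mm wide; open, the fingers measure 115 mm over their backs; the gripper's body (75 mm by 178 mm) begins 61 mm behind the grasp point.
Start: joints at [-1.348, 0.477, 0.022, 1.555, -0.011, 1.109, -0.083], TCP at [0.219, 0.638, 0.223] pointing down, gripper open.
Joint ranges: [-2.96, 2.96], [-0.34, 2.1], [-1.41, 1.46], [0.24, 2.44], [-1.37, 4.51], [0.17, 1.92], [-2.96, 2.96]. Speed limits (rad/s): [2.39, 2.39, 3.14, 3.14, 3.14, 3.14, 3.14].

INTERFACE

Orientations are given as a unit quaternion [w, x, y, z].
In Python, from rig import env gives the robot as it stands.
- The arm moves only by the tool jog_arm, never from a script. Its argument "increments" is text: rows parted by semicolons, each of 7 numbers parted by spaces: the finger opening in mm, from 0 to 87.8, then the shift along the tool's x, y, z in mm, then the turn, a rotation vector about the tool's x, y, z in rad. A call has 1 to 12 rows; each row is the pose to reach, as a shift and turn from the pose commanded when the call began, along the tool's axes at that moment; what a row does not reach only later rows make up. A row lasts 1/8 s, in which the tool goes at most 62.5 mm and 10.7 degrees, less where a joint would pass 70% of its speed; a pose out of reach is approached as far as the arm can. A call with a gripper value outside its range is refused whole. The fingers move at their own pace and stop on an object; "force" is the grip in N (left out, the last holds). Time passes only in rows, so rows that repeat a pose let the fingers close. It gives the time, the measured TCP pose, the force, the opening and the grip force at its end, in the units of the state.
- env.get_state(): the state, without advancing time (a new reading comes with each control period).
- env.get_image(name): name is "scene" or "top" or "wrist"; returns the picture (400x640x3 uint8, blue, green, red); there is no depth.
- env.camera_model(name): a dict with "fovy" (degrees; the focal length in pixels is half the picture's height over the tangent of half this angle, whatever the lens; pixels are square), "cx", "cy" (the principal point, pixels), "view" (4x4, takes a point from world to camera coordinates); the wrist camera has in their place "tool_from_camera" (4x4, takes a point from camera to tool coordinates, whose origin is the TCP and whose axes are the flange's). Camera axes: x right, y up, looking along -z (the intrinsics and any distortion apply to the point x, -y, -z); pixel columns grow to the right and rows downward; lengths in m; the calibration is good to about 2 mm. A picture is of the moment at which its call begins: read the wrist's pose just before it. camera_model takes no time and is no camera call.
- env.job_done(): hands the job in; it is judged then, once.
The state is a dict: "time": time; "qpos": joint angles; "joint_velocities": joint speeds; "tau": joint torques, N m; "ee_pos": TCP position; "ee_rot": TCP orientation; "wrist_force": force on the tool from outside, world axes, zero at the start; "torque": the same for the moment, N m; "grip_width": opening from 0.0 (shut) to 1.0 (fully open); "gripper_force": force on a finger pad.
Only numpy, scipy, OpenCV 4.12 (cv2) and the standard library are available. Lean on these libraries where they do the work, as an engineer would, in place of code of your own. Each camera call takes 0.05 s, during which the arm holds its last target. There are 200 camera calls.

TASK

Get the plaster cast ready for measuring. With a finger, push on an arm of the sculptor's turntable to turn it until its arrow arm points straight at the post of the pointing gauge and comes to rest; then push the gauge's needle round until it points straight at the middle of the turntable, and let go. Do not touch or lift the cast, do not lift or shift the gauge's stand, and leave the jar, the cup and the spatula where they are.

Things in the scene. Friction and masses are not known exactly. Their poses are not given: they have to be found in the camera images.
- turntable: fixed dark steel foot of the turntable, 170 mm diameter and 18 mm high, with a 60 mm diameter column; origin at the centre of its underside. The wheel turns on it: an aluminium disc of 160 mm diameter, top face 100 mm above the bench, with four level steel arms 90 degrees apart
- wheel_axis (a point): point on the wheel's vertical axis, at mid-height of its arms (92.5 mm above the bench); turns with the wheel. x points along the arrow arm, z up. Arms: bars 14 mm wide, 15 mm high (85 to 100 mm above the bench), standing out of the disc from 80 mm off the axis; the arrow arm along +x reaches 150 mm, plain arms along +y, -x and -y reach 125 mm
- arrow_tip (a point): the point of the arrow arm, 150 mm from the wheel's axis, 92.5 mm above the bench. The arrowhead is up to about 50 mm wide, between 115 and 150 mm from the axis
- wheel (a joint): angle of the wheel on its foot (rad), growing anticlockwise seen from above, range -6.2 to 6.2. It turns freely both ways against a friction of 0.12 N m (about 1 N at an arm) and stays where it is left
- cast: small off-white plaster cast, loose, standing in the middle of the wheel: lumpy round body with a foot of 100 mm diameter, 55 mm high, 0.55 kg; origin at the centre of its underside, z up. Its top is 155 mm above the bench
- gauge: stand of the pointing gauge, loose, about 0.9 kg with the needle: dark steel disc foot of 100 mm diameter, 18 mm high, and a steel post of 30 mm diameter up to 102 mm; origin at the centre of its underside, z up along the post
- needle_axis (a point): point on the axis of needle and post, at the needle's mid-height, 112 mm above the bench; turns with the needle. x points along the needle, z up. Needle: level bar 10 mm wide, 14 mm high (105 to 119 mm above the bench), from a 34 mm diameter hub (top at 122 mm) to 74 mm off the axis, then tapering to its point at 90 mm; a blunt tail reaches 43 mm the other way
- needle_tip (a point): the point of the needle, 90 mm from the post's axis, 112 mm above the bench
- needle (a joint): angle of the needle on its stand (rad), growing anticlockwise seen from above, range -3.1 to 3.1. Friction 0.04 N m; stays where it is left. It starts within 45 degrees of pointing towards the robot (-x); turning it the short way to the target meets no stop
- jar: bystander: closed jar, 66 mm diameter, 70 mm high, standing; origin at the centre of its underside
- cup: bystander: open white cup, 70 mm diameter at the rim, 80 mm high, standing; origin at the centre of its underside
- spatula: bystander: spatula with a blue handle, 200 mm long, lying on the bench; x axis along it
Mind the look-alikes: they are no part of the job. Leave any brown or orange look-alike of the gauge alone.

How it is judged:
By the outcome, as a careful person would: the job done as asked, in the order asked, and still so for the second after the job is handed in, with the robot touching nothing.
It also fails if it takes over 59 s, if anything falls off the work surface, if the arm or the gripper's body presses on something with over 40 N, if the wrist force passes 120 N, or if a joint passes its speed limit or range.

## Working session

There is one attempt and no reset: what is moved stays moved. The work goes in short steps, Python scripts to look and compute and a tool call to move; the robot and the scene stay as the last step left them, time stands still between calls to the robot, and variables do not carry over. Pictures are saved under pics/ and viewed, at most 13 in all, crops included, and the job is handed in when it is done.

Besides the shell and the picture viewer there is one more tool, called after "Call:" by a JSON object that holds its "api" and its "payload". jog_arm: Moves the arm, as the interface text tells. Its arguments: {"type":"object","properties":{"increments":{"type":"string"},"force":{"type":"number"}},"required":["increments"]}

```bash
ls; mkdir -p pics; python3 - <<'E'
from rig import env
import cv2,numpy as np
s=env.get_state();print(s)
for n in("top","scene"):
    im=env.get_image(n);cv2.imwrite(f"pics/{n}0.png",im)
    print(n,env.camera_model(n))
print(env.camera_model("wrist"),env.grip_point_offset)
E
```

```text
pics
{'time': 0.0, 'qpos': array([-1.34810078,  0.47777378,  0.02235151,  1.55646012, -0.01150002,
        1.10928478, -0.08311198]), 'joint_velocities': array([ 0.0004691 , -0.00071771,  0.00092916,  0.00033598, -0.00182962,
       -0.00120867, -0.0013506 ]), 'tau': array([ 5.86181195e-04, -5.82857716e+01,  1.53485890e+00, -2.72624642e+01,
       -5.43444674e-02,  1.68582582e-02,  1.51417689e-04]), 'ee_pos': array([0.21906221, 0.63782336, 0.22169594]), 'ee_rot': array([-7.93560900e-05,  1.64645084e-01,  9.86352467e-01, -8.95330534e-04]), 'wrist_force': array([ 0.18961177,  0.18589313, -0.76518182]), 'torque': array([-0.01866885, -0.01173844, -0.02575389]), 'gripper_force': 0.0, 'grip_width': 0.9973130265517541}
top {'fovy': 56.80344879641467, 'cx': 314.58495327978653, 'cy': 198.10191444055818, 'view': array([[-0.02690557, -0.99902086, -0.03511991,  0.14983775],
       [ 0.99335488, -0.0306528 ,  0.11093457, -0.58380412],
       [-0.11190247, -0.03190178,  0.99320698, -0.91301917],
       [ 0.        ,  0.        ,  0.        ,  1.        ]])}
scene {'fovy': 49.39704923400721, 'cx': 320.6849215896693, 'cy': 205.90264514524202, 'view': array([[ 0.78629416,  0.61783598, -0.00449457, -0.51911045],
       [-0.45308246,  0.58153452,  0.67567292,  0.10948589],
       [ 0.42006879, -0.52924126,  0.73718784, -1.24921732],
       [ 0.        ,  0.        ,  0.        ,  1.        ]])}
{'fovy': 70.62310919627214, 'cx': 321.96891978521126, 'cy': 198.1346967533794, 'tool_from_camera': array([[-5.84976652e-04,  9.52685783e-01,  3.03956341e-01,
         8.27380645e-02],
       [ 9.99999829e-01,  5.52817837e-04,  1.91852745e-04,
        -4.89566669e-04],
       [ 1.47428952e-05,  3.03956401e-01, -9.52685943e-01,
        -1.62025560e-01],
       [ 0.00000000e+00,  0.00000000e+00,  0.00000000e+00,
         1.00000000e+00]])} 0.0187
```

View pics/top0.png

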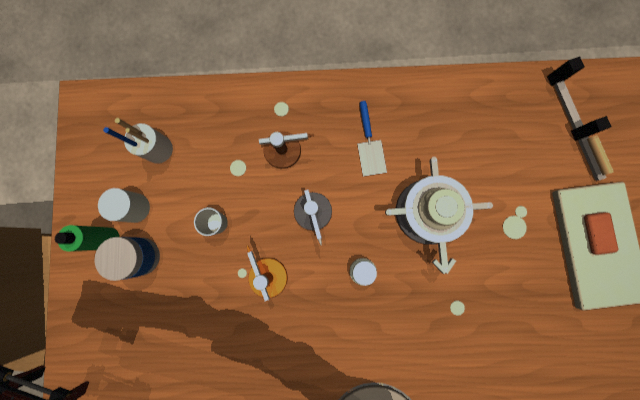

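View pics/scene0.png

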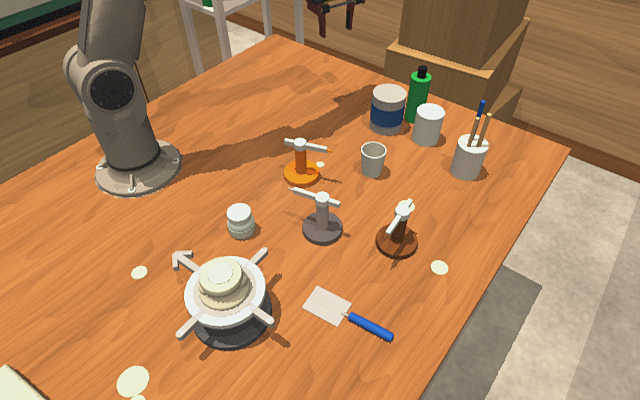

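The top view shows three gauges. The dark-grey one has its hub at (311,208) and its needle tip at (320,242), pointing roughly towards the robot, so it is the one meant. The brown one at (280,145) and the orange one at (265,278) are look-alikes. The turntable centre is at about (438,209) and the arrow tip at about (446,272). I'll confirm this in an enlarged crop and measure.

```bash
cat > h.py <<'E'
import cv2,numpy as np
from rig import env
def ray(n,uv,z,cam=None):
    m=env.camera_model(n);f=200/np.tan(np.radians(m["fovy"]/2))
    V=m["view"];R=V[:3,:3];c=-R.T@V[:3,3]
    uv=np.atleast_2d(np.asarray(uv,float))
    d=np.c_[(uv[:,0]-m["cx"])/f,-(uv[:,1]-m["cy"])/f,-np.ones(len(uv))]@R
    return (c+d*((z-c[2])/d[:,2])[:,None])[:,:2]
def proj(n,P):
    m=env.camera_model(n);f=200/np.tan(np.radians(m["fovy"]/2));V=m["view"]
    p=V[:3,:3]@np.asarray(P,float)+V[:3,3]
    return np.array([m["cx"]+f*p[0]/-p[2],m["cy"]-f*p[1]/-p[2]])
E
python3 - <<'E'
from h import *
im=cv2.imread("pics/top0.png")
c=im[145:295,290:500]
cv2.imwrite("pics/crop0.png",cv2.resize(c,(798,570),interpolation=cv2.INTER_CUBIC))
hsv=cv2.cvtColor(im,cv2.COLOR_BGR2HSV)
print(proj("top",[0,0,0]))
# bright grey: needle and wheel
m=((hsv[...,1]<60)&(hsv[...,2]>140)).astype(np.uint8)
n,l,st,ce=cv2.connectedComponentsWithStats(m)
for i in range(1,n):
    if st[i,4]>60: print(i,st[i],ce[i])
# dark grey foot
m=((hsv[...,1]<70)&(hsv[...,2]<110)).astype(np.uint8)
n,l,st,ce=cv2.connectedComponentsWithStats(m)
for i in range(1,n):
    if st[i,4]>150 and 250<ce[i,0]<520 and 100<ce[i,1]<300: print('d',st[i],ce[i],ray("top",ce[i],.018))
for p,z in(((438,209),.1),((445,272),.1),((434,158),.1),((388,211),.1),((491,206),.1),((311,208),.122),((320,242),.119),((307,190),.119),((313,212),.018),((364,272),.07),((208,222),.08)):print(p,ray("top",p,z))
E
```

```text
[375.28448761 434.60198108]
25 [334  12  19  20 151] [341.87417219  21.45033113]
38 [390  22  14  17  64] [395.78125  29.78125]
59 [ 159   40  330   35 1693] [362.08860012  62.45953928]
64 [612  46  28  11 204] [625.82843137  51.24019608]
65 [577  48  20  10 120] [587.39166667  52.73333333]
68 [562  50  14   9  66] [569.66666667  54.01515152]
85 [   0   80   59   38 1315] [31.43346008 94.83117871]
86 [558  83  22  40 286] [568.54895105 102.10839161]
89 [274 103  14  13 146] [280.86986301 108.89041096]
105 [   0  119   56   86 3597] [ 28.23408396 165.06422018]
109 [124 123  32  32 526] [141.83840304 140.26806084]
114 [259 132  49  14 295] [280.73898305 137.68135593]
115 [358 138  29  38 788] [371.63071066 157.80964467]
117 [ 386  157  107  117 3638] [440.56624519 211.1473337 ]
118 [230 161  16  15 186] [237.49462366 167.77419355]
120 [ 560  183   80  126 6479] [603.68698873 246.6493286 ]
122 [ 98 188  32  33 831] [113.45848375 204.02406739]
123 [304 190  17  54 323] [312.08359133 212.78018576]
124 [503 206  24  33 508] [515.42125984 224.11811024]
125 [194 208  28  28 287] [211.1289198
[... 349 characters left out ...]
68254 203.50793651] [[ 0.56685035 -0.15613099]]
d [310 193  22  36 439] [321.64236902 208.96355353] [[0.56084754 0.11588085]]
d [294 195  21  36 377] [302.69761273 214.20689655] [[0.54864654 0.16551843]]
d [396 214  39  30 317] [409.92744479 229.55205047] [[ 0.50121678 -0.10869646]]
(438, 209) [[ 0.54584651 -0.15871894]]
(445, 272) [[ 0.39983732 -0.16542066]]
(434, 158) [[ 0.66812341 -0.15703653]]
(388, 211) [[ 0.54459663 -0.04171194]]
(491, 206) [[ 0.54922438 -0.28186319]]
(311, 208) [[0.55525031 0.13907026]]
(320, 242) [[0.4763435  0.12048675]]
(307, 190) [[0.59807767 0.14748001]]
(313, 212) [[0.55360372 0.13856653]]
(364, 272) [[0.40163276 0.01781695]]
(208, 222) [[0.53202671 0.3940883 ]]
```

View pics/crop0.png

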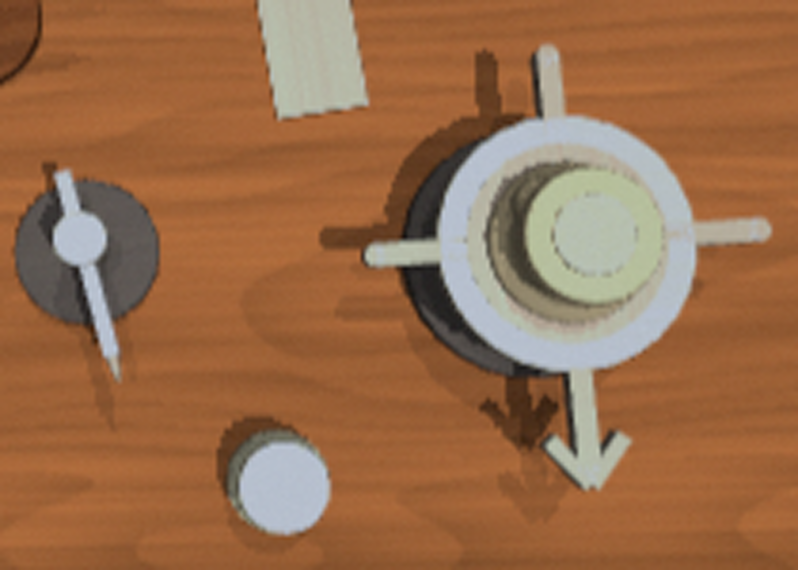

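The crop confirms it. The dark-grey gauge has its foot centre at crop (87,252), hub at (79,238) and needle tip at (118,380). The wheel's disc centre is at crop (567,243), i.e. px (439.2,209), and the arrow tip at (594,489), i.e. px (446.3,273.7). The measured arm lengths (0.150 and 0.123 m) match the sizes given. The wheel is at about (0.546,-0.162), the gauge at about (0.556,0.139), and the arrow at about 182°. The wheel must turn about -94°, and I'll do that by pushing the arm that points to +y.

```bash
cat >> h.py <<'E'
from scipy.spatial.transform import Rotation as Ro
C=np.array([.546,-.162]); G=np.array([.556,.139])
def rows(poses,w=0):
    """poses: x,y,z (m), yaw (deg, heading of tool y, tool down)"""
    s=env.get_state();q=s["ee_rot"];R0=Ro.from_quat([q[1],q[2],q[3],q[0]])
    print("at",s["ee_pos"].round(4),"yaw",np.degrees(np.arctan2(*R0.as_matrix()[1::-1,1])).round(1),"t",s["time"],"F",s["wrist_force"].round(1))
    out=[]
    for x,y,z,a in poses:
        a=np.radians(a);Y=np.array([np.cos(a),np.sin(a),0]);Z=np.array([0,0,-1.]);X=np.cross(Y,Z)
        R1=Ro.from_matrix(np.c_[X,Y,Z])
        d=R0.inv().apply(np.array([x,y,z])-s["ee_pos"])*1000;v=(R0.inv()*R1).as_rotvec()
        out.append(f"{w} "+" ".join(f"{k:.0f}" for k in d)+" "+" ".join(f"{k+0:.2f}" for k in v))
    print("; ".join(out))
def polar(r,th,t=0,c=C):
    """point at radius r, bearing th deg, shifted t to the anticlockwise side"""
    th=np.radians(th);return c+r*np.array([np.cos(th),np.sin(th)])+t*np.array([-np.sin(th),np.cos(th)])
E
python3 - <<'E'
from h import *
for p in((439.3,208.9),(446.3,273.7),(433.7,157.4),(386.3,212.4),(492.6,205.3)):
    r=ray("top",p,.1)[0];d=r-C;print(r,np.hypot(*d),np.degrees(np.arctan2(d[1],d[0])))
e=polar(.11,92.5,.036);print(e)
P=[]
a=np.array([.219,.638]);b=np.array([.45,.33])
for k in range(1,13):
    if k<=6: xy=a+(b-a)*k/6
    else: xy=b+(e-b)*min(1,(k-6)/6)
    P.append((*xy,.2,71+21.5*k/12))
rows(P)
E
```

```text
[ 0.54599189 -0.16175552] 0.00024461331311055997 91.89908250674593
[ 0.39591425 -0.16812934] 0.150210858991166 -177.66140031523423
[ 0.66960576 -0.156419  ] 0.1237316878183397 2.5852424899330817
[ 0.54140563 -0.03756448] 0.12452030831787816 92.11449763171413
[ 0.55075591 -0.28567897] 0.12377037724288388 -87.79785198447256
[ 0.50523613 -0.05367499]
at [0.2191 0.6379 0.2218] yaw 71.0 t 0.1 F [-1.2  1.  -0.6]
0 -53 -36 22 -0.00 0.00 -0.03; 0 -106 -72 22 -0.00 0.00 -0.06; 0 -159 -108 22 -0.00 0.00 -0.09; 0 -212 -144 22 -0.00 -0.00 -0.12; 0 -265 -180 22 -0.00 -0.00 -0.16; 0 -318 -216 22 -0.00 -0.00 -0.19; 0 -348 -274 22 -0.00 -0.00 -0.22; 0 -377 -331 22 -0.00 -0.00 -0.25; 0 -407 -389 22 -0.00 -0.00 -0.28; 0 -436 -446 23 -0.00 -0.00 -0.31; 0 -466 -504 23 -0.00 -0.00 -0.34; 0 -495 -561 23 -0.00 -0.00 -0.37
```

Call:
{"api": "jog_arm", "payload": {"increments": "0 -53 -36 22 0 0 -0.03; 0 -106 -72 22 0 0 -0.06; 0 -159 -108 22 0 0 -0.09; 0 -212 -144 22 0 0 -0.12; 0 -265 -180 22 0 0 -0.16; 0 -318 -216 22 0 0 -0.19; 0 -348 -274 22 0 0 -0.22; 0 -377 -331 22 0 0 -0.25; 0 -407 -389 22 0 0 -0.28; 0 -436 -446 22 0 0 -0.31; 0 -466 -504 22 0 0 -0.34; 0 -495 -561 22 0 0 -0.37"}}

```text
time: 1.6
ee_pos: [0.5016, -0.0309, 0.2007]
ee_rot: [0.0, -0.02, 1.0, 0.0]
wrist_force: [1.1, 0.2, 0.9]
grip_width: 0.006
gripper_force: 0.0
```

```bash
python3 - <<'E'
from h import *
e=polar(.11,92.5,.036)
rows([(*e,z,92.5) for z in (.2,.15,.11,.09,.09)])
im=env.get_image("top");cv2.imwrite("pics/top1.png",im[100:300,250:550])
cv2.imwrite("pics/top1.png",cv2.resize(im[140:300,280:520],(720,480)))
print(env.get_state()["grip_width"])
E
```

```text
at [ 0.5016 -0.0309  0.2007] yaw 92.3 t 1.6 F [1.1 0.2 0.9]
0 -3 -23 1 0.00 0.00 -0.00; 0 -3 -23 51 0.00 0.00 -0.00; 0 -3 -23 91 0.00 0.00 -0.00; 0 -3 -23 111 0.00 0.00 -0.00; 0 -3 -23 111 0.00 0.00 -0.00
0.003488615461689659
```

View pics/top1.png

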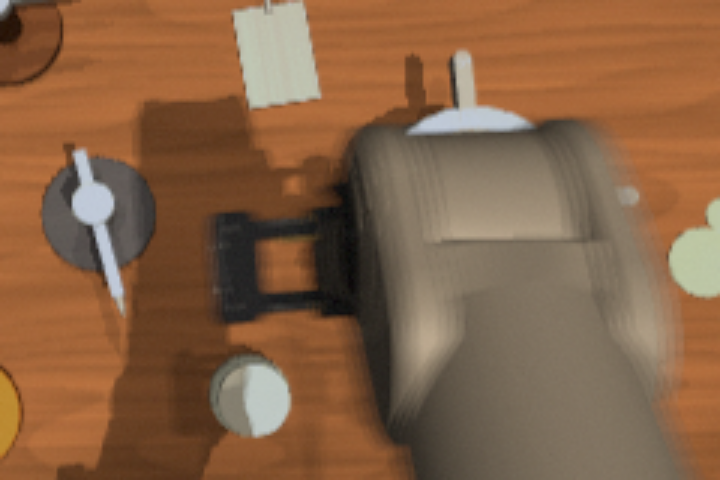

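Call:
{"api": "jog_arm", "payload": {"increments": "0 -3 -23 0 0 0 0; 0 -3 -23 0 0 0 0; 0 -3 -23 0 0 0 0"}}

```text
time: 2.02
ee_pos: [0.5054, -0.0505, 0.2004]
ee_rot: [-0.0, -0.02, 1.0, 0.0]
wrist_force: [0.1, -0.0, -0.1]
grip_width: 0.0
gripper_force: 0.0
```

```bash
python3 - <<'E'
from h import *
e=polar(.11,92.5,.036)
rows([(*e,z,92.5) for z in (.2,.15,.11,.09,.09)])
E
```

```text
at [ 0.5054 -0.0505  0.2004] yaw 92.3 t 2.025 F [ 0.1 -0.  -0.1]
0 0 -3 0 0.00 -0.00 -0.00; 0 0 -3 50 0.00 -0.00 -0.00; 0 0 -3 90 0.00 -0.00 -0.00; 0 0 -3 110 0.00 -0.00 -0.00; 0 0 -3 110 0.00 -0.00 -0.00
```

Call:
{"api": "jog_arm", "payload": {"increments": "0 0 -2 50 0 0 0; 0 0 -2 90 0 0 0; 0 0 -2 110 0 0 0; 0 0 -2 110 0 0 0; 0 0 -2 110 0 0 0"}}

```text
time: 2.65
ee_pos: [0.5064, -0.053, 0.0914]
ee_rot: [0.001, -0.02, 1.0, 0.0]
wrist_force: [0.3, -0.1, 0.3]
grip_width: 0.0
gripper_force: 0.0
```

```bash
python3 - <<'E'
from h import *
# finger centre stays 17 mm anticlockwise of the arm's centreline; arm bearing from 92.1 to target
t=np.degrees(np.arctan2(*(G-C)[::-1]));print("target",t,"arm end",t-90)
end=t-90
ths=np.linspace(92,46,12)
rows([(*polar(.11,th,.017),.09,th) for th in ths])
E
```

```text
target 88.09718559568498 arm end -1.9028144043150235
at [ 0.5064 -0.053   0.0914] yaw 92.3 t 2.65 F [ 0.3 -0.1  0.3]
0 -19 -0 1 0.00 0.00 0.01; 0 -27 0 1 0.00 0.00 0.08; 0 -35 1 1 0.00 0.00 0.15; 0 -43 0 1 0.00 0.00 0.22; 0 -51 -0 1 0.00 0.00 0.30; 0 -59 -2 2 0.00 0.00 0.37; 0 -67 -4 2 0.00 0.00 0.44; 0 -75 -6 2 0.00 0.00 0.52; 0 -82 -10 2 0.00 0.00 0.59; 0 -89 -13 2 0.00 0.00 0.66; 0 -96 -18 2 0.00 0.00 0.74; 0 -103 -22 2 0.00 0.00 0.81
```

Call:
{"api": "jog_arm", "payload": {"increments": "0 -9 0 1 0 0 0; 0 -18 0 1 0 0 0.03; 0 -27 0 1 0 0 0.08; 0 -35 1 1 0 0 0.15; 0 -43 0 1 0 0 0.22; 0 -51 0 1 0 0 0.3; 0 -59 -2 1 0 0 0.37; 0 -67 -4 1 0 0 0.44; 0 -75 -6 1 0 0 0.52; 0 -82 -10 1 0 0 0.59; 0 -89 -13 1 0 0 0.66; 0 -96 -18 1 0 0 0.74"}}

```text
time: 4.15
ee_pos: [0.6032, -0.0671, 0.0898]
ee_rot: [-0.0, 0.345, 0.939, 0.0]
wrist_force: [-0.7, 2.5, -0.7]
grip_width: 0.007
gripper_force: 0.7
```

```bash
python3 - <<'E'
from h import *
ths=list(np.linspace(46,12,9))+[9,7,7]
rows([(*polar(.11,th,.017),.09,th) for th in ths])
im=env.get_image("top");cv2.imwrite("pics/top2.png",cv2.resize(im[140:300,280:520],(720,480)))
E
```

```text
at [ 0.6032 -0.0671  0.0898] yaw 49.7 t 4.15 F [-0.7  2.5 -0.7]
0 -8 1 -0 0.00 -0.00 0.06; 0 -16 2 -0 0.00 -0.00 0.14; 0 -24 2 -0 0.00 -0.00 0.21; 0 -33 1 -0 0.00 -0.00 0.29; 0 -41 -0 -0 0.00 -0.00 0.36; 0 -49 -2 -0 0.00 -0.00 0.44; 0 -57 -5 -0 0.00 -0.00 0.51; 0 -64 -8 -0 0.00 -0.00 0.58; 0 -72 -12 -0 0.00 -0.00 0.66; 0 -77 -15 -0 0.00 -0.00 0.71; 0 -80 -17 -0 0.00 -0.00 0.75; 0 -80 -17 -0 0.00 -0.00 0.75
```

View pics/top2.png

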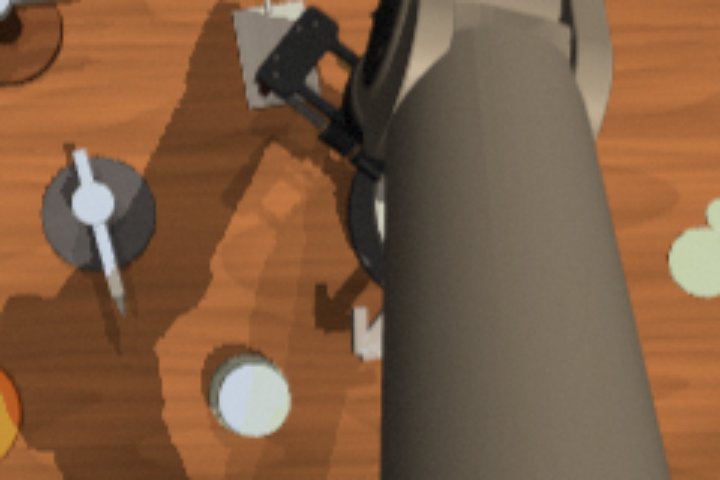

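The arrow has turned to about 135°, with its tip near px (400,258). The push works, so I'll carry on.

Call:
{"api": "jog_arm", "payload": {"increments": "0 -8 1 0 0 0 0.06; 0 -16 2 0 0 0 0.14; 0 -24 2 0 0 0 0.21; 0 -33 1 0 0 0 0.29; 0 -41 0 0 0 0 0.36; 0 -49 -2 0 0 0 0.44; 0 -57 -5 0 0 0 0.51; 0 -64 -8 0 0 0 0.58; 0 -71 -12 0 0 0 0.66; 0 -75 -14 0 0 0 0.69; 0 -77 -15 0 0 0 0.71; 0 -77 -15 0 0 0 0.71"}}

```text
time: 5.7
ee_pos: [0.6517, -0.1292, 0.0897]
ee_rot: [0.0, 0.648, 0.762, -0.0]
wrist_force: [0.3, -0.3, 0.1]
grip_width: 0.005
gripper_force: 0.1
```

```bash
python3 - <<'E'
from h import *
s=env.get_state();p=s["ee_pos"][:2]-C;print(np.hypot(*p),np.degrees(np.arctan2(p[1],p[0])-np.arcsin(.017/np.hypot(*p))))
rows([(*polar(.11,th,.017),.09,th) for th in (9,7,5,3,1)])
im=env.get_image("top");cv2.imwrite("pics/top3.png",cv2.resize(im[140:300,340:540],(800,640))[:600])
E
```

```text
0.11065767384213047 8.406786940136053
at [ 0.6517 -0.1292  0.0897] yaw 9.2 t 5.7 F [ 0.3 -0.3  0.1]
0 1 0 -0 0.00 0.00 0.00; 0 -3 1 -0 0.00 0.00 0.04; 0 -7 1 -0 0.00 0.00 0.07; 0 -10 2 -0 0.00 0.00 0.11; 0 -14 2 -0 0.00 0.00 0.14
```

View pics/top3.png

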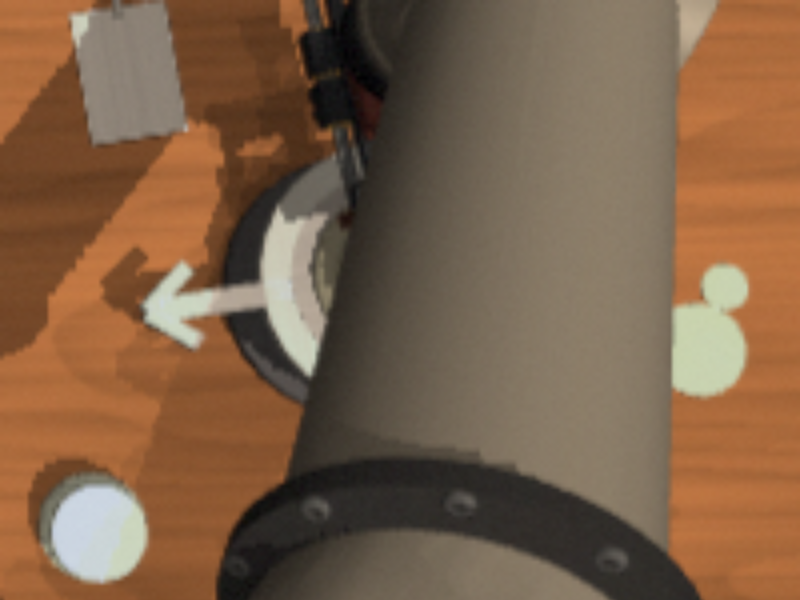

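The arrow tip is visible at crop (143,309), i.e. px (375.8,217.3). I'll compute its bearing from the wheel's centre.

```bash
cat >> h.py <<'E'
def bearing(p,c,z=.1,n="top"):
    d=ray(n,p,z)[0]-c;return np.hypot(*d).round(4),np.degrees(np.arctan2(d[1],d[0])).round(2)
E
python3 - <<'E'
from h import *
print(bearing((375.8,217.3),C),"want",np.degrees(np.arctan2(*(G-C)[::-1])))
for c in((180,265),(200,345)):print(bearing((340+c[0]/4,140+c[1]/4),C))
E
```

```text
(np.float64(0.1504), np.float64(95.89)) want 88.09718559568498
(np.float64(0.1272), np.float64(85.47))
(np.float64(0.1232), np.float64(107.69))
```

Call:
{"api": "jog_arm", "payload": {"increments": "0 -3 1 0 0 0 0.03; 0 -6 1 0 0 0 0.06; 0 -9 2 0 0 0 0.09; 0 -12 2 0 0 0 0.12; 0 -14 2 0 0 0 0.14; 0 -15 2 0 0 0 0.15; 0 -15 2 0 0 0 0.15; 0 -15 2 0 0 0 0.15"}}

```text
time: 6.75
ee_pos: [0.656, -0.1438, 0.0897]
ee_rot: [0.0, 0.704, 0.711, -0.0]
wrist_force: [-0.7, 0.5, -0.4]
grip_width: 0.003
gripper_force: 0.2
```

```bash
cat >> h.py <<'E'
def arrowtip():
    "leftmost bright point of the wheel's arrow in the top picture, subpixel on a 4x picture"
    im=env.get_image("top");b=cv2.resize(im,None,fx=4,fy=4,interpolation=cv2.INTER_CUBIC)
    h=cv2.cvtColor(b,cv2.COLOR_BGR2HSV);m=((h[...,1]<75)&(h[...,2]>130)).astype(np.uint8)
    m[:,:1440]=0;m[:,1640:]=0;m[:720]=0;m[960:]=0
    n,l,st,ce=cv2.connectedComponentsWithStats(m);i=1+np.argmax(st[1:,4])
    v,u=np.nonzero(l==i);k=u<=u.min()+3
    return im,np.array([u.min()+.5,v[k].mean()])/4-.375,st[i]
E
python3 - <<'E'
from h import *
s=env.get_state();p=s["ee_pos"][:2]-C;print(s["wrist_force"],np.hypot(*p),np.degrees(np.arctan2(p[1],p[0])-np.arcsin(.017/np.hypot(*p))))
im,t,st=arrowtip();cv2.imwrite("pics/top4.png",im);print(t,st,bearing(t,C))
rows([(*polar(.11,th,.017),.09,th) for th in (1,0,-1,-2,-3)])
E
```

```text
[-0.71146983  0.53195588 -0.3923639 ] 0.11149572446237369 0.6225482667135248
[374.5        208.87068966] [1499  767  141  133 6221] (np.float64(0.1518), np.float64(88.27))
at [ 0.656  -0.1438  0.0897] yaw 0.6 t 6.8 F [ 0.1  0.3 -0.7]
0 1 -0 -0 0.00 0.00 -0.01; 0 -1 -0 -0 0.00 0.00 0.01; 0 -3 0 -0 0.00 0.00 0.03; 0 -5 0 -0 0.00 0.00 0.04; 0 -7 1 -0 0.00 0.00 0.06
```

The arrow is at 88.3° against a target of 88.1°. I'll back off, rise and move over beside the needle.

```bash
python3 - <<'E'
from h import *
for p in((290+118/3.8,145+380/3.8),(320.5,244)):print(bearing(np.array(p)-.3,G,.112))
c=(79,238);print(ray("top",(290+79/3.8-.3,145+238/3.8-.3),.122))
e=polar(.065,193,-.032,G);print(e)
s=env.get_state()["ee_pos"][:2];a=s+[0,.025]
P=[(*(s+[0,.012]),.09,1),(*a,.09,1),(*a,.14,1),(*a,.19,1)]
P+=[(*(a+(e-a)*k/6),.2,1+12*k/6) for k in range(1,7)]+[(*e,.2,13)]*2
rows(P)
E
```

```text
(np.float64(0.0882), np.float64(-166.94))
(np.float64(0.0857), np.float64(-167.38))
[[0.55684197 0.14021581]]
[0.48546751 0.15555802]
at [ 0.656  -0.1438  0.0897] yaw 0.6 t 6.8 F [ 0.1  0.3 -0.7]
0 12 0 -0 0.00 0.00 -0.01; 0 25 0 -0 0.00 0.00 -0.01; 0 25 0 -50 0.00 0.00 -0.01; 0 25 0 -100 0.00 0.00 -0.01; 0 71 -28 -110 0.00 0.00 -0.04; 0 117 -56 -110 0.00 0.00 -0.08; 0 163 -84 -110 0.00 0.00 -0.11; 0 209 -112 -110 0.00 0.00 -0.15; 0 255 -140 -110 0.00 0.00 -0.18; 0 301 -167 -110 0.00 0.00 -0.22; 0 301 -167 -110 0.00 0.00 -0.22; 0 301 -167 -110 0.00 0.00 -0.22
```

Call:
{"api": "jog_arm", "payload": {"increments": "0 12 0 0 0 0 0; 0 25 0 0 0 0 0; 0 25 0 -50 0 0 0; 0 25 0 -100 0 0 0; 0 71 -28 -110 0 0 -0.04; 0 117 -56 -110 0 0 -0.08; 0 163 -84 -110 0 0 -0.11; 0 209 -112 -110 0 0 -0.15; 0 255 -140 -110 0 0 -0.18; 0 301 -167 -110 0 0 -0.22; 0 301 -167 -110 0 0 -0.22; 0 301 -167 -110 0 0 -0.22"}}

```text
time: 8.3
ee_pos: [0.4859, 0.1559, 0.1999]
ee_rot: [0.0, 0.621, 0.784, 0.0]
wrist_force: [1.0, -0.9, 0.6]
grip_width: 0.004
gripper_force: 0.0
```

```bash
python3 - <<'E'
from h import *
im,t,st=arrowtip();print(t,st,bearing(t,C))
cv2.imwrite("pics/top5.png",cv2.resize(im[140:300,290:520],(798,555),interpolation=cv2.INTER_CUBIC))
e=polar(.065,193,-.032,G)
rows([(*e,.2,13),(*e,.15,13),(*e,.125,13),(*e,.109,13)])
E
```

```text
[374.75       208.84141791] [1500  766  140  133 6106] (np.float64(0.1512), np.float64(88.24))
at [0.4863 0.1551 0.1999] yaw 13.1 t 8.35 F [-0.1  0.3 -0.3]
0 1 -1 -0 0.00 0.00 0.00; 0 1 -1 50 0.00 0.00 0.00; 0 1 -1 75 0.00 0.00 0.00; 0 1 -1 91 0.00 0.00 0.00
```

View pics/top5.png

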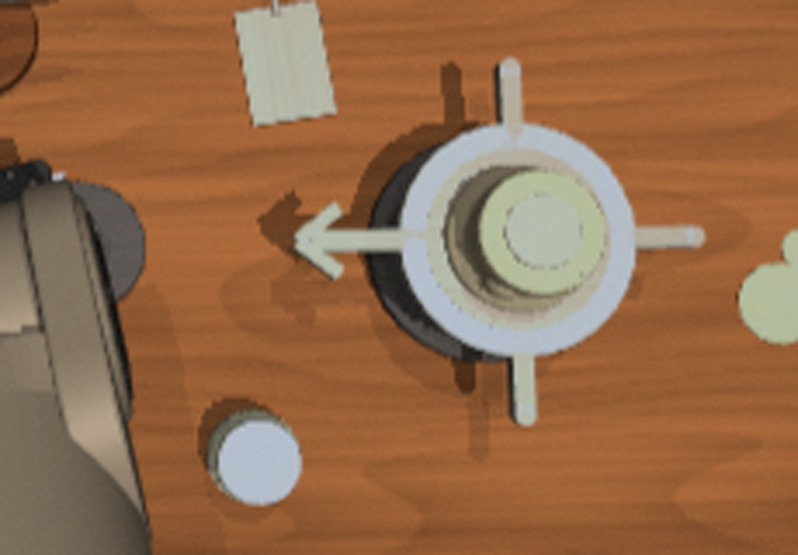

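The arrow points left at the gauge: tip at crop (294,238), opposite arm end at (704,237). The cast is still centred. Now I'll lower the finger beside the needle.

Call:
{"api": "jog_arm", "payload": {"increments": "0 1 -1 50 0 0 0; 0 1 -1 75 0 0 0; 0 1 -1 91 0 0 0; 0 1 -1 91 0 0 0; 0 1 -1 91 0 0 0"}}

```text
time: 8.98
ee_pos: [0.4856, 0.1562, 0.1095]
ee_rot: [0.0, 0.622, 0.783, 0.001]
wrist_force: [0.8, -0.7, 0.5]
grip_width: 0.004
gripper_force: 0.0
```

```bash
python3 - <<'E'
from h import *
k=555/160;kx=798/230
a=ray("top",(290+294/kx-.3,140+238/k-.3),.1)[0];b=ray("top",(290+704/kx-.3,140+237/k-.3),.1)[0]
print(a,b,np.degrees(np.arctan2(*(a-b)[::-1])), "b->C frac",b+(a-b)*125/275)
ths=[193]+list(np.linspace(193,255,11))
off=[-.024]+[-.015]*11
rows([(*polar(.065,th,o,G),.109,th-180) for th,o in zip(ths,off)])
E
```

```text
[ 0.55190767 -0.01014838] [ 0.544367   -0.28518706] 88.42952756606076 b->C frac [ 0.54779458 -0.16016948]
at [0.4856 0.1562 0.1095] yaw 13.1 t 8.975 F [ 0.8 -0.7  0.5]
0 -9 -0 1 0.00 -0.00 0.00; 0 -18 -0 1 0.00 -0.00 0.00; 0 -25 -2 1 0.00 -0.00 -0.11; 0 -32 -2 0 0.00 -0.00 -0.21; 0 -39 -2 0 0.00 -0.00 -0.32; 0 -46 -1 0 0.00 0.00 -0.43; 0 -53 1 0 0.00 0.00 -0.54; 0 -60 4 0 0.00 0.00 -0.65; 0 -66 7 1 0.00 0.00 -0.76; 0 -72 11 1 0.00 0.00 -0.86; 0 -78 16 1 0.00 0.00 -0.97; 0 -83 21 1 0.00 0.00 -1.08
```

Call:
{"api": "jog_arm", "payload": {"increments": "0 -9 0 0 0 0 0; 0 -18 0 0 0 0 0; 0 -25 -2 0 0 0 -0.11; 0 -32 -2 0 0 0 -0.21; 0 -39 -2 0 0 0 -0.32; 0 -46 -1 0 0 0 -0.43; 0 -53 1 0 0 0 -0.54; 0 -60 4 0 0 0 -0.65; 0 -66 7 0 0 0 -0.76; 0 -71 10 0 0 0 -0.84; 0 -74 13 0 0 0 -0.9; 0 -74 13 0 0 0 -0.9"}}

```text
time: 10.48
ee_pos: [0.5146, 0.0864, 0.1089]
ee_rot: [0.0, 0.22, 0.976, 0.0]
wrist_force: [0.5, 0.4, -0.2]
grip_width: 0.004
gripper_force: 0.0
```

```bash
python3 - <<'E'
from h import *
s=env.get_state();p=s["ee_pos"][:2]-G;print(np.hypot(*p),np.degrees(np.arctan2(p[1],p[0])+np.arcsin(.015/np.hypot(*p)))%360)
im=env.get_image("top");cv2.imwrite("pics/top6.png",cv2.resize(im[160:280,270:430],(800,600),interpolation=cv2.INTER_CUBIC))
rows([(*polar(.065,th,-.015,G),.109,th-180) for th in (250,255,259,262,264,266,268)])
E
```

```text
0.06698686603690415 244.72073856608785
at [0.5145 0.0867 0.1089] yaw 64.6 t 10.525 F [-0.2 -0.4  0.3]
0 -6 -1 -0 0.00 0.00 -0.09; 0 -12 -2 -0 0.00 0.00 -0.18; 0 -17 -2 -0 0.00 0.00 -0.25; 0 -20 -1 -0 0.00 0.00 -0.30; 0 -23 -1 -0 0.00 0.00 -0.34; 0 -25 -1 -0 0.00 0.00 -0.37; 0 -27 -1 -0 0.00 0.00 -0.41
```

View pics/top6.png

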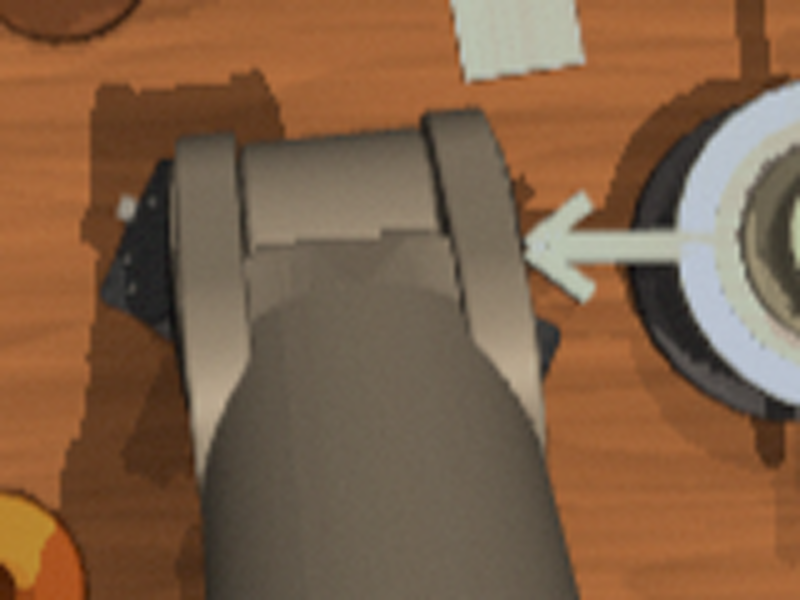

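The needle's tail shows at crop (126,207), i.e. px (295.2,201.4). I'll check its bearing, then push slowly to just short of the target, back off and look.

Call:
{"api": "jog_arm", "payload": {"increments": "0 -3 0 0 0 0 -0.05; 0 -6 -1 0 0 0 -0.09; 0 -9 -1 0 0 0 -0.13; 0 -12 -2 0 0 0 -0.18; 0 -14 -2 0 0 0 -0.21; 0 -16 -2 0 0 0 -0.24; 0 -17 -2 0 0 0 -0.25; 0 -17 -2 0 0 0 -0.25"}}

```text
time: 11.52
ee_pos: [0.5289, 0.0782, 0.1087]
ee_rot: [0.0, 0.095, 0.995, 0.0]
wrist_force: [-1.2, 0.1, 0.7]
grip_width: 0.007
gripper_force: 0.1
```

```bash
python3 - <<'E'
from h import *
print(bearing((295,201.2),G,.119))
s=env.get_state();p=s["ee_pos"][:2]-G;print(s["wrist_force"],np.hypot(*p),np.degrees(np.arctan2(p[1],p[0])+np.arcsin(.015/np.hypot(*p)))%360)
q=s["ee_pos"][:2]
rows([(*(q-[.02,0]),.109,79),(*(q-[.02,0]),.15,79),(*(q-[.02,0]),.2,79)]+[(q[0]-.02+.02*k,q[1]-.055*k,.22,79) for k in (1,2,3,4,4)])
E
```

```text
(np.float64(0.0407), np.float64(66.0))
[-1.16634022  0.0522191   0.7260711 ] 0.06655602220266647 258.9880483264083
at [0.5289 0.0782 0.1087] yaw 79.0 t 11.525 F [-1.2  0.1  0.7]
0 20 -4 -0 0.00 0.00 0.00; 0 20 -4 -41 0.00 0.00 0.00; 0 20 -4 -91 0.00 0.00 0.00; 0 -10 -54 -111 0.00 0.00 0.00; 0 -41 -104 -111 0.00 0.00 0.00; 0 -71 -154 -111 0.00 0.00 0.00; 0 -101 -205 -111 0.00 0.00 0.00; 0 -101 -205 -111 0.00 0.00 0.00
```

Call:
{"api": "jog_arm", "payload": {"increments": "0 10 -2 0 0 0 0; 0 20 -4 0 0 0 0; 0 20 -4 -41 0 0 0; 0 20 -4 -91 0 0 0; 0 10 -53 -111 0 0 0; 0 0 -102 -111 0 0 0; 0 -10 -151 -111 0 0 0; 0 -20 -200 -111 0 0 0; 0 -20 -200 -111 0 0 0; 0 -20 -200 -111 0 0 0"}}

```text
time: 12.78
ee_pos: [0.51, -0.1209, 0.2194]
ee_rot: [-0.0, 0.095, 0.995, 0.0]
wrist_force: [-0.4, 0.1, -0.6]
grip_width: 0.007
gripper_force: 0.0
```

```bash
python3 - <<'E'
from h import *
im=env.get_image("top");cv2.imwrite("pics/top7.png",cv2.resize(im[170:270,280:420],(798,570),interpolation=cv2.INTER_CUBIC))
E
```

```text
(no output)
```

View pics/top7.png

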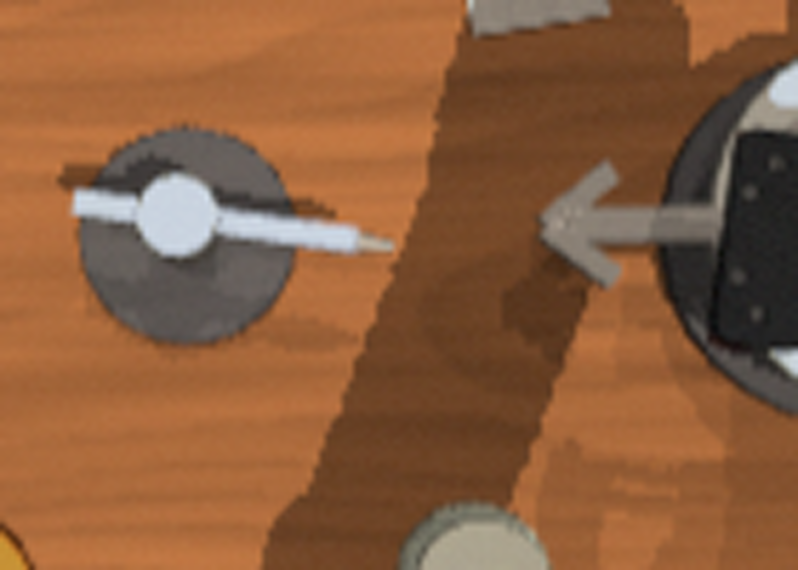

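The needle's tip is at crop (393,245), its tail end at (74,202), the hub at (177,215) and the foot centre at (187,236). It is nearly there.

```bash
python3 - <<'E'
from h import *
f=lambda c,z:ray("top",(280+c[0]/5.7-.4,170+c[1]/5.7-.4),z)[0]
tip,tail,hub,foot,ar=f((393,245),.112),f((74,202),.119),f((177,215),.122),f((187,236),.018),f((540,222),.1)
shoulder=f((357,239),.119)
an=lambda d:np.degrees(np.arctan2(d[1],d[0]))%360
print(tip,tail,hub,foot,ar)
print("needle",an(shoulder-tail),an(tip-hub),np.hypot(*(tip-hub)),an(tip-tail),"want",an(C-hub),an(C-foot),"arrow",an(ar-C),"want",an(hub-C),an(foot-C))
r=[(*polar(.065,260,-.035,G),z,80) for z in (.22,.22,.22,.22)]
print(polar(.065,260,-.03,G),polar(.065,267,-.015,G))
E
```

```text
[0.54274693 0.05200075] [0.56373062 0.18204994] [0.55685921 0.1398361 ] [0.556245   0.14004046] [ 0.55135805 -0.00988813]
needle 260.82132056174083 260.87243990918506 0.08896182110129375 260.8342146373867 want 267.9395478052784 268.0573121831362 arrow 87.98262602847483 want 87.93954780527835 88.05731218313623
[0.51516864 0.08019694] [0.53761872 0.07487412]
```

Needle at 260.8°, wanted 268.0°. The arrow is at 88.0°, which is correct. I'll go back and push the needle another 7°.

```bash
python3 - <<'E'
from h import *
a=np.array([.51,-.121]);b=np.array([.509,.078])
rows([(*(a+(b-a)*k/4),.22,79) for k in (1,2,3,4)]+[(*b,.22,79),(*b,.17,79),(*b,.13,79),(*b,.109,79),(*b,.109,79),(.519,.078,.109,79),(.525,.078,.109,79),(.528,.078,.109,79)])
E
```

```text
at [ 0.5102 -0.1203  0.2194] yaw 79.2 t 12.825 F [0.1 1.  0.5]
0 10 48 -1 0.00 -0.00 0.00; 0 19 97 -0 0.00 -0.00 0.00; 0 29 146 -0 0.00 -0.00 0.00; 0 38 195 -0 0.00 -0.00 0.00; 0 38 195 -0 0.00 -0.00 0.00; 0 38 194 50 0.00 -0.00 0.00; 0 38 194 90 0.00 -0.00 0.00; 0 38 194 111 0.00 -0.00 0.00; 0 38 194 111 0.00 -0.00 0.00; 0 29 196 111 0.00 -0.00 0.00; 0 23 197 111 0.00 -0.00 0.00; 0 20 198 111 0.00 -0.00 0.00
```

Call:
{"api": "jog_arm", "payload": {"increments": "0 10 48 0 0 0 0; 0 19 97 0 0 0 0; 0 29 146 0 0 0 0; 0 38 195 0 0 0 0; 0 38 195 0 0 0 0; 0 38 194 50 0 0 0; 0 38 194 90 0 0 0; 0 38 194 111 0 0 0; 0 38 194 111 0 0 0; 0 29 196 111 0 0 0; 0 23 197 111 0 0 0; 0 21 197 111 0 0 0"}}

```text
time: 14.32
ee_pos: [0.5285, 0.0757, 0.1095]
ee_rot: [0.001, 0.095, 0.995, 0.0]
wrist_force: [-0.0, 0.2, -0.0]
grip_width: 0.009
gripper_force: 0.0
```

```bash
python3 - <<'E'
from h import *
rows([(.5310,.0772,.109,81),(.5335,.0763,.109,83),(.5355,.0757,.109,85),(.5367,.0753,.109,86),(.5167,.0753,.109,86),(.5167,.0753,.16,86),(.5167,.0753,.22,86)]+[(.5167,.0753-.05*k,.22,86) for k in (1,2,3,4)])
E
```

```text
at [0.5285 0.0757 0.1095] yaw 79.1 t 14.325 F [-0.   0.2 -0. ]
0 -2 2 0 0.00 0.00 -0.03; 0 -5 2 0 0.00 0.00 -0.07; 0 -7 1 0 0.00 0.00 -0.10; 0 -8 1 0 0.00 0.00 -0.12; 0 11 -3 0 0.00 0.00 -0.12; 0 11 -3 -51 0.00 0.00 -0.12; 0 11 -3 -111 0.00 0.00 -0.12; 0 2 -52 -111 0.00 0.00 -0.12; 0 -8 -101 -111 0.00 0.00 -0.12; 0 -17 -150 -111 0.00 0.00 -0.12; 0 -27 -199 -111 0.00 0.00 -0.12
```

Call:
{"api": "jog_arm", "payload": {"increments": "0 -2 2 0 0 0 -0.03; 0 -4 2 0 0 0 -0.06; 0 -6 1 0 0 0 -0.09; 0 -8 1 0 0 0 -0.12; 0 -8 1 0 0 0 -0.12; 0 -8 1 0 0 0 -0.12; 0 0 -1 0 0 0 -0.12; 0 12 -3 0 0 0 -0.12; 0 12 -3 -40 0 0 -0.12; 0 12 -3 -90 0 0 -0.12; 0 12 -3 -111 0 0 -0.12; 0 12 -3 -111 0 0 -0.12"}}

```text
time: 15.82
ee_pos: [0.5151, 0.0751, 0.221]
ee_rot: [0.001, 0.035, 0.999, 0.001]
wrist_force: [-0.2, -0.4, 0.0]
grip_width: 0.009
gripper_force: 0.0
```

Call:
{"api": "jog_arm", "payload": {"increments": "0 -5 -50 0 0 0 0; 0 -10 -100 0 0 0 0; 0 -15 -150 0 0 0 0; 0 -20 -200 0 0 0 0; 0 -20 -200 0 0 0 0; 0 -20 -200 0 0 0 0"}}

```text
time: 16.58
ee_pos: [0.5197, -0.1253, 0.2183]
ee_rot: [-0.001, 0.035, 0.999, 0.0]
wrist_force: [0.5, 0.7, 0.2]
grip_width: 0.003
gripper_force: 0.0
```

```bash
python3 - <<'E'
from h import *
im=env.get_image("top");cv2.imwrite("pics/top8.png",cv2.resize(im[170:270,280:420],(798,570),interpolation=cv2.INTER_CUBIC))
print(env.get_state()["ee_pos"],env.get_state()["wrist_force"])
E
```

```text
[ 0.52005084 -0.12460428  0.21850393] [-0.00174779  0.27113919  0.30239848]
```

View pics/top8.png

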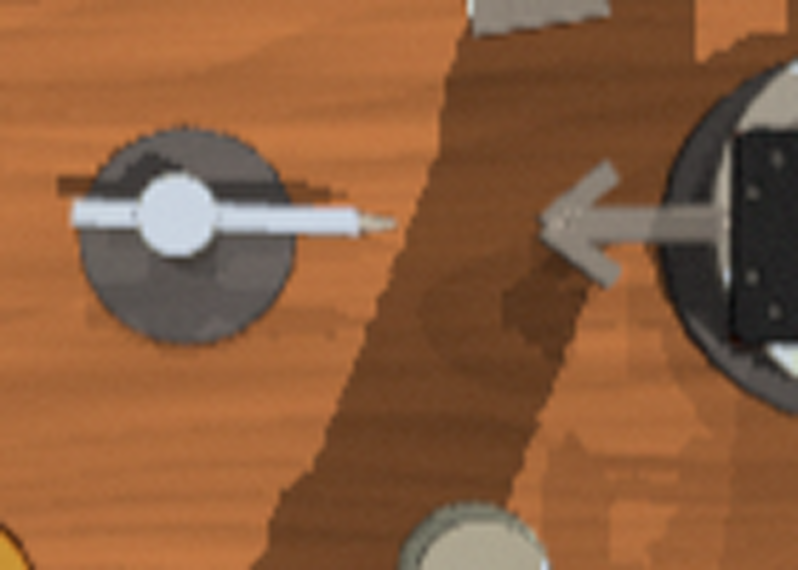

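The needle tip is now at crop (396,224), the tail at (72,212), the hub at (177,215) and the arrow tip at (540,222).

```bash
python3 - <<'E'
from h import *
f=lambda c,z:ray("top",(280+c[0]/5.7-.4,170+c[1]/5.7-.4),z)[0]
tip,tail,hub,sh=f((396,224),.112),f((72,212),.119),f((177,215),.122),f((357,222),.119)
an=lambda d:np.degrees(np.arctan2(d[1],d[0]))%360
print("needle",an(sh-tail),an(tip-hub),an(tip-tail),"want",an(C-hub))
E
```

```text
needle 266.2697792586751 266.4652736658105 266.4128494150858 want 267.9395478052784
```

The needle is 1.6° short, so one more 2 mm nudge.

```bash
python3 - <<'E'
from h import *
a=np.array([.520,-.125]);b=np.array([.516,.075])
rows([(*(a+(b-a)*k/4),.22,86) for k in (1,2,3,4)]+[(*b,.22,86),(*b,.17,86),(*b,.13,86),(*b,.109,86),(*b,.109,86),(.525,.075,.109,86),(.531,.075,.109,86),(.531,.075,.109,86)])
E
```

```text
at [ 0.5201 -0.1246  0.2185] yaw 86.0 t 16.625 F [-0.   0.3  0.3]
0 4 49 -1 0.00 -0.00 0.00; 0 9 99 -1 0.00 -0.00 0.00; 0 13 149 -1 0.00 -0.00 0.00; 0 18 199 -1 0.00 -0.00 0.00; 0 18 199 -1 0.00 -0.00 0.00; 0 18 199 49 0.00 -0.00 0.00; 0 18 199 89 0.00 -0.00 0.00; 0 18 199 110 0.00 -0.00 0.00; 0 18 199 110 0.00 -0.00 0.00; 0 9 199 110 0.00 -0.00 0.00; 0 3 200 110 0.00 -0.00 0.00; 0 3 200 110 0.00 -0.00 0.00
```

Call:
{"api": "jog_arm", "payload": {"increments": "0 4 49 0 0 0 0; 0 9 99 0 0 0 0; 0 13 149 0 0 0 0; 0 18 199 0 0 0 0; 0 18 199 0 0 0 0; 0 18 199 49 0 0 0; 0 18 199 89 0 0 0; 0 18 199 110 0 0 0; 0 18 199 110 0 0 0; 0 9 199 110 0 0 0; 0 3 200 110 0 0 0; 0 3 200 110 0 0 0"}}

```text
time: 18.12
ee_pos: [0.5331, 0.0738, 0.1105]
ee_rot: [0.001, 0.035, 0.999, 0.0]
wrist_force: [0.4, 0.4, -0.1]
grip_width: 0.003
gripper_force: 0.0
```

```bash
python3 - <<'E'
from h import *
rows([(.5355,.075,.109,86),(.5384,.075,.109,86)])
E
```

```text
at [0.5331 0.0738 0.1105] yaw 85.9 t 18.125 F [ 0.4  0.4 -0.1]
0 -2 1 1 0.00 0.00 -0.00; 0 -5 2 2 0.00 0.00 -0.00
```

Call:
{"api": "jog_arm", "payload": {"increments": "0 -2 1 1 0 0 0; 0 -2 1 1 0 0 0; 0 -2 1 1 0 0 0; 0 -2 1 1 0 0 0"}}

```text
time: 18.62
ee_pos: [0.5338, 0.0745, 0.1086]
ee_rot: [-0.0, 0.035, 0.999, 0.0]
wrist_force: [-0.4, 0.8, -0.3]
grip_width: 0.007
gripper_force: 0.0
```

```bash
python3 - <<'E'
from h import *
rows([(.5384,.075,.109,86)])
E
```

```text
at [0.5338 0.0745 0.1086] yaw 85.9 t 18.625 F [-0.4  0.8 -0.3]
0 -5 1 -0 -0.00 -0.00 -0.00
```

Call:
{"api": "jog_arm", "payload": {"increments": "0 -2 0 0 0 0 0; 0 -3 0 0 0 0 0; 0 -3.5 0 0 0 0 0; 0 -3.5 0 0 0 0 0; 0 -3.5 0 0 0 0 0; 0 5 0 0 0 0 0; 0 18 0 0 0 0 0; 0 18 0 -40 0 0 0; 0 18 0 -90 0 0 0; 0 18 0 -110 0 0 0; 0 18 0 -110 0 0 0"}}

```text
time: 20.0
ee_pos: [0.5161, 0.0762, 0.2199]
ee_rot: [0.001, 0.035, 0.999, 0.001]
wrist_force: [-0.1, -0.3, -0.7]
grip_width: 0.005
gripper_force: 0.0
```

Call:
{"api": "jog_arm", "payload": {"increments": "0 -5 -50 0 0 0 0; 0 -10 -100 0 0 0 0; 0 -15 -150 0 0 0 0; 0 -20 -200 0 0 0 0; 0 -20 -200 0 0 0 0; 0 -20 -200 0 0 0 0"}}

```text
time: 20.75
ee_pos: [0.5208, -0.1243, 0.2173]
ee_rot: [-0.001, 0.035, 0.999, 0.0]
wrist_force: [-0.6, -0.4, -0.2]
grip_width: 0.004
gripper_force: 0.0
```

```bash
python3 - <<'E'
from h import *
im=env.get_image("top")
cv2.imwrite("pics/top9.png",cv2.resize(im[170:270,280:420],(798,570),interpolation=cv2.INTER_CUBIC))
E
```

```text
(no output)
```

View pics/top9.png

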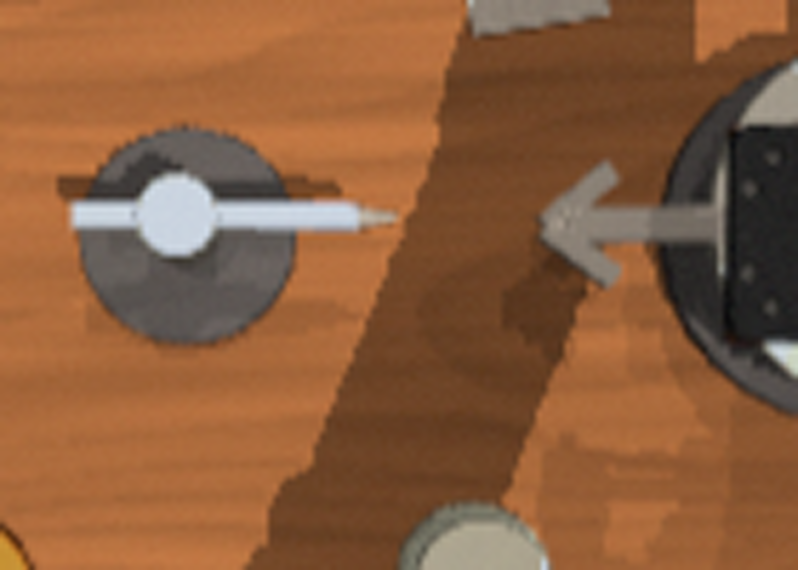

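The tip is at crop (397,217) and the tail at (72,216), which puts the needle at about 268.3° against 267.9° wanted. The arrow and the stand haven't moved, and the arm is clear, so I'll hand in.

```bash
python3 - <<'E'
from h import *
print(env.job_done())
E
```

```text
the job is handed in; nothing more can be done
None
```

The job is handed in at about 21 s: by my top-camera readings the arrow arm points at the gauge post (within about 0.3°), the needle points at the turntable's middle (within about 0.4°), and only the wheel and the needle were pushed.

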